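# Slide the short stop along the assembly bed until it drops into the cross slot

### The arm

A 6-joint arm with a two-finger parallel gripper is mounted at the origin on a cart in front of the work surface, level with it; the furniture and walls round the work are solid. World frame = base frame: x ahead of the robot, y to its left, z up, the work surface at z = 0. Lengths are in m, angles in rad, forces in N, time in s.
With the tool pointing down it reaches from about 0.35 to 0.85 m from the base axis. Payload 8.1 kg.
Tool frame: the origin (TCP) lies at the centre of the arm's flange, where the gripper is bolted on; the fingertips stand 186 mm ahead of it and the grasp point (between the pads) lies 167 mm ahead of it; z points along the fingers, y is the line along which they close (so a half turn about z gives the same grasp; the last joint's range is limited). The gripper opens to 93 mm and grips with 3 to 60 N. Pads are 15 mm wide; open, the fingers measure 128 mm over their backs; the gripper's body (75 mm by 188 mm) begins 65 mm behind the grasp point.
Start: joints at [1.214, 0.13, 1.488, -0, 1.523, -0.085], TCP at [0.161, 0.578, 0.405] pointing down, gripper open.
Joint ranges: [-2.96, 2.96], [-0.89, 2.26], [0.02, 2.5], [-1.34, 4.48], [0, 2.73], [-2.66, 2.66]. Speed limits (rad/s): [2.39, 2.39, 2.79, 3.14, 3.14, 3.14].

### API

Orientations are given as a rotation vector (axis times angle).
In Python, from plant import read_state, read_camera, camera_params, robot gives the robot as it stands.
- The arm moves only by the tool carry_out, never from a script. Its argument "targets" is a list of rows, each an object of numbers: "hand": the opening in per cent of the stroke, from 0 (shut) to 100 (fully open); "x", "y", "z": the shift along the tool's x, y, z in m; "ax", "ay", "az": the turn, a rotation vector about the tool's x, y, z in rad. In form: [{"hand": .., "x": .., "y": .., "z": .., "ax": .., "ay": .., "az": ..}, ...]. A call has 1 to 8 rows; each row is the pose to reach, as a shift and turn from the pose commanded when the call began, along the tool's axes at that moment; what a row does not reach only later rows make up. A row lasts 1/8 s, in which the tool goes at most 62.5 mm and 10.7 degrees, less where a joint would pass 70% of its speed; a pose out of reach is approached as far as the arm can. A call with a gripper value outside its range is refused whole. The fingers move at their own pace and stop on an object; "newtons" is the grip in N (left out, the last holds). Time passes only in rows, so rows that repeat a pose let the fingers close. It gives the time, the measured TCP pose, the force, the opening and the grip force at its end, in the units of the state.
- read_state(): the state, without advancing time (a new reading comes with each control period).
- read_camera(name): name is "scene" or "top" or "wrist"; returns (picture, depth): 384x512x3 uint8, blue, green, red; 384x512 float32, m along the optical axis (not along the pixel's ray), 0 where there is no reading.
- camera_params(name): a dict with "fx", "fy", "cx", "cy" (pixels), "k1" (the pictures are not rectified: a ray, as slopes to the right and down, at radius r is drawn at 1 + k1 r^2 times it, then the intrinsics apply), "position" and "rotation" of the camera in the world. Camera axes: x right, y up, looking along -z (the intrinsics and any distortion apply to the point x, -y, -z); pixel columns grow to the right and rows downward; lengths in m; the calibration is good to about 2 mm. A picture is of the moment at which its call begins: read the wrist's pose just before it. camera_params takes no time and is no camera call; for the wrist camera it gives the pose at the moment of the call.
- robot.close_job(): hands the job in; it is judged then, once.
The state is a dict: "t": time; "q": joint angles; "dq": joint speeds; "joint_torque": joint torques, N m; "tool_pos": TCP position; "orientation": TCP orientation; "force": force on the tool from outside, world axes, zero at the start; "wrist_torque": the same for the moment, N m; "opening": finger opening in m; "gripper_force": force on a finger pad.
Only numpy, scipy, OpenCV 4.12 (cv2) and the standard library are available. Lean on these libraries where they do the work, as an engineer would, in place of code of your own. Each camera call takes 0.05 s, during which the arm holds its last target. There are 200 camera calls.

### The job

Two steel stops with upright black grips stand on the long assembly bed, one on each side of its wide cross slot. Take the one with the short foot by its grip and slide it along the bed, without lifting it off, until it drops into the slot, then stop and let go: it must stand upright on the slot's floor, square to the slot and not sticking out over the bed's long edges. Leave the long-footed stop where it stands.

Things in the scene. Friction and masses are not known exactly. Their poses are not given: they have to be found in the camera images.
- bed_slot (a point): Centre of the mouth of the cross slot, at the level of the deck, in the fixed assembly bed: a flat metal bed 350 mm long and 90 mm wide, its aluminium deck 30 mm above the bench. z is up, y runs along the bed's length, x across it. The slot is 50 mm wide along y, runs right across the bed (open at both edges) and is 12 mm deep with a flat dark floor. The deck on either side of it is flat and smooth, without rails.
- short_stop_grip (a point): Short stop (loose, 0.17 to 0.35 kg): dark steel foot 50 mm (its x) by 30 mm (its y) and 16 mm high, with an upright square black grip 24 x 24 mm, 56 mm tall on its middle; 72 mm tall in all. This point is the middle of the grip, 44 mm above the foot's underside. Its z is up and its y lies nearly along the bed. It starts standing on the deck 95 to 130 mm from the slot's centre, on either side of it.
- long_stop_grip (a point): Long stop (loose, about 0.45 kg), a bystander on the deck across the slot from the short one: the same grip and height, but its dark steel foot is 84 mm long along the bed (its y), too long for the slot. This point is the middle of its grip, 44 mm above the foot's underside.
Not all that is in view belongs to the job. Leave any red look-alike of the part that bears short_stop_grip alone.

How it is judged:
On the way, in this order (a step that is already met when the one before it is completed fails the run):
1. the short stop is held by its grip and has been slid along the deck towards the slot (contact force between the fingers and short_stop above 3 N and distance of short_stop_grip from where it was at the start of the episode above 0.02 m and z of short_stop_grip in the frame of bed_slot above 0.04 m and (y of short_stop_grip in the frame of bed_slot above 0.022 m or y of short_stop_grip in the frame of bed_slot below -0.022 m)), for 0.05 s.
2. the short stop has dropped into the slot (z of short_stop_grip in the frame of bed_slot below 0.036 m and y of short_stop_grip in the frame of bed_slot between -0.02 and 0.02 m and x of short_stop_grip in the frame of bed_slot between -0.025 and 0.025 m), for 0.1 s.
At the end, for the whole second after the job is handed in: The short stop rests on the slot's floor (grip point 27 to 36 mm above deck level), upright within 7 and square within 15 degrees, within 15 mm of the slot's centre along the bed and 25 mm across, released and at rest; the long stop is within 20 mm of its start (z of short_stop_grip in the frame of bed_slot between 0.027 and 0.036 m and y of short_stop_grip in the frame of bed_slot between -0.015 and 0.015 m and x of short_stop_grip in the frame of bed_slot between -0.025 and 0.025 m and angle between short_stop_grip's own z axis and vertical below 0.12 rad and angle between the y axis of short_stop_grip and the y axis of bed_slot, either way round below 0.26 rad and linear speed of short_stop below 0.02 m/s and distance of long_stop_grip from where it was at the start of the episode below 0.02 m); the robot touches nothing.
It fails at once if the short stop is lifted more than 15 mm off the deck (z of short_stop_grip in the frame of bed_slot above 0.059 m).
It fails at once if the long stop is moved by more than 20 mm (distance of long_stop_grip from where it was at the start of the episode above 0.02 m).
It also fails if it takes over 35 s, if anything falls off the work surface, if the arm or the gripper's body presses on something with over 40 N, if the wrist force passes 120 N, or if a joint passes its speed limit or range.

## Working session

There is one attempt and no reset: what is moved stays moved. The work goes in short steps, Python scripts to look and compute and a tool call to move; the robot and the scene stay as the last step left them, time stands still between calls to the robot, and variables do not carry over. Pictures are saved under pics/ and viewed, at most 10 in all, crops included, and the job is handed in when it is done.

Besides the shell and the picture viewer there is one more tool, called after "Emit:" by a JSON object that holds its "name" and its "arguments", one argument or row to a line. carry_out: Moves the arm, as the interface text tells. Its arguments: {"type":"object","properties":{"targets":{"type":"array","items":{"type":"object","properties":{"hand":{"type":"number"},"x":{"type":"number"},"y":{"type":"number"},"z":{"type":"number"},"ax":{"type":"number"},"ay":{"type":"number"},"az":{"type":"number"}}}},"newtons":{"type":"number"}},"required":["targets"]}

```bash
mkdir -p pics; cat > h.py <<'E'
import numpy as np, cv2
from plant import read_state, read_camera, camera_params, robot
from scipy.spatial.transform import Rotation as R
def cloud(name):
    p=camera_params(name); im,d=read_camera(name)
    h,w=d.shape; v,u=np.mgrid[0:h,0:w].astype(float)
    K=np.array([[p['fx'],0,p['cx']],[0,p['fy'],p['cy']],[0,0,1]])
    n=cv2.undistortPoints(np.stack([u,v],-1).reshape(-1,1,2),K,np.array([p['k1'],0,0,0.])).reshape(h,w,2)
    c=np.stack([n[...,0]*d,-n[...,1]*d,-d],-1)
    rot=np.array(p['rotation']); rot=rot if rot.shape==(3,3) else R.from_rotvec(rot).as_matrix()
    return im,d,c@rot.T+np.array(p['position'])
E
python3 - <<'E'
from h import *
s=read_state(); print(s)
for n in("top","scene"):
    im,d,P=cloud(n); np.savez(n,im=im,d=d,P=P); cv2.imwrite(f'pics/{n}.png',im); 
    p=camera_params(n);print(p)
E
```

```text
{'t': 0.0, 'q': array([ 1.21359818e+00,  1.31154811e-01,  1.48928054e+00, -3.14045362e-05,
        1.52300041e+00, -8.54140093e-02]), 'dq': array([ 0.0014775 ,  0.00172537,  0.00074492, -0.00108911, -0.00047498,
       -0.00303122]), 'joint_torque': array([ 1.57882510e-03, -5.59817863e+01, -4.91778553e+01,  7.69074541e-02,
        3.42789735e-02, -6.83299118e-05]), 'tool_pos': array([0.16098147, 0.5777606 , 0.40369024]), 'orientation': array([-4.25551562e-01, -3.11225845e+00,  2.83501621e-03]), 'force': array([ 0.10300438, -0.21615832, -0.5441472 ]), 'wrist_torque': array([-0.00547828,  0.00861532, -0.01774277]), 'gripper_force': 0.0, 'opening': 0.09293135563532204}
{'fx': 377.20539743077194, 'fy': 377.20539743077194, 'cx': 260.01151324253146, 'cy': 196.17818341745385, 'k1': -0.03122333396314545, 'position': array([ 0.34215404, -0.02676655,  0.92654015]), 'rotation': array([ 0.15708162, -0.15666738, -1.58355901])}
{'fx': 484.3671169991458, 'fy': 484.3671169991458, 'cx': 247.2427446556422, 'cy': 183.17960720775952, 'k1': -0.11650803085519829, 'position': array([0.00692596, 0.3117513 , 0.63768118]), 'rotation': array([ 0.47428696, -0.8795526 , -1.98576631])}
```

View pics/top.png

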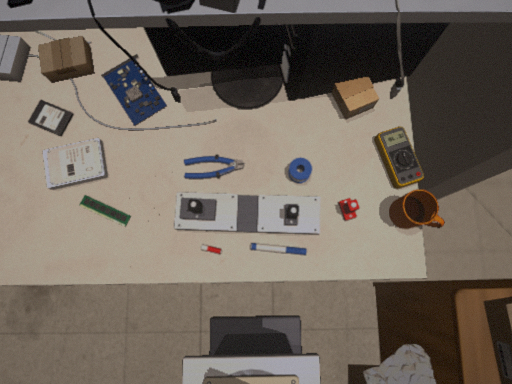

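View pics/scene.png

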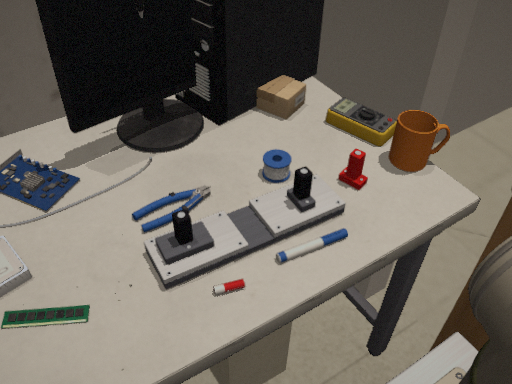

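Top view: bed spans cols 175–320, rows 193–234; slot at cols 237–259; short stop at about (291,213), long stop at about (198,206). The red look-alike at (348,209) is off the bed.

```bash
python3 - <<'E'
from h import *
for n,box in(("top",(170,185,325,240)),("scene",(140,150,350,280))):
    f=np.load(n+'.npz');im,d,P=f['im'],f['d'],f['P']
    a,b,c,e=box; Q=P[b:e,a:c]; I=im[b:e,a:c].astype(int)
    z=Q[...,2]; ok=d[b:e,a:c]>0
    x,y=Q[...,0],Q[...,1]
    br=I.min(-1)>120
    m=ok&(z>.023)&(z<.037)&br
    print(n,'deck z',np.median(z[m]),m.sum())
    r=cv2.minAreaRect(Q[m][:,:2].astype(np.float32)); print('bed rect',r)
    m=ok&(z>.085)&(z<.12)
    k,l=cv2.connectedComponents(m.astype(np.uint8))
    for i in range(1,k):
        q=Q[l==i]
        if len(q)>8: print('grip',len(q),q.mean(0),q.min(0),q.max(0),np.median(q[:,2]))
    m=ok&(z>.039)&(z<.052)
    k,l=cv2.connectedComponents(m.astype(np.uint8))
    for i in range(1,k):
        q=Q[l==i]
        if len(q)>15: print('foot',len(q),q.mean(0),cv2.minAreaRect(q[:,:2].astype(np.float32)))
    m=ok&(z<.024)&(z>.01)&(~br)
    k,l=cv2.connectedComponents(m.astype(np.uint8))
    for i in range(1,k):
        q=Q[l==i]
        if len(q)>60: print('slot',len(q),q.mean(0),q.min(0),q.max(0),cv2.minAreaRect(q[:,:2].astype(np.float32)))
f=np.load('top.npz');im=f['im']
cv2.imwrite('pics/c.png',cv2.resize(im[183:243,168:328],None,fx=5,fy=5,interpolation=2))
E
```

```text
top deck z 0.029419298218623213 3341
bed rect ((0.48490262031555176, 0.003816753625869751), (0.3473356068134308, 0.08957674354314804), 87.04043579101562)
grip 125 [0.49174817 0.1187712  0.10022233] [0.48041153 0.10710308 0.0859084 ] [0.50374526 0.13293752 0.10552019] 0.1008805271322073
grip 110 [ 0.47471178 -0.09956517  0.10017073] [ 0.46319699 -0.10992449  0.08967588] [ 0.48814353 -0.08952672  0.10522618] 0.10090601042099295
foot 573 [0.4908319  0.11777956 0.04531768] ((0.4929641783237457, 0.11992423236370087), (0.08440607786178589, 0.05038513243198395), 85.39215087890625)
foot 109 [ 0.46953787 -0.09801545  0.04524315] ((0.4761243760585785, -0.10057522356510162), (0.026380272582173347, 0.04987883195281029), 84.73860168457031)
slot 745 [0.48233327 0.00359228 0.01736411] [ 0.43748378 -0.03629516  0.01036907] [0.53025448 0.0533027  0.02392294] ((0.48465612530708313, 0.006349336355924606), (0.08967288583517075, 0.09061754494905472), 87.24430084228516)
scene deck z 0.02929303019997842 4377
bed rect ((0.5767412185668945, -0.0032189935445785522), (0.3511252999305725, 0.2782346308231354), 8
[... 1432 characters left out ...]
9918213)
slot 1896 [0.4626692  0.00217386 0.01709465] [ 0.42862973 -0.17003205  0.01000876] [0.52931261 0.16595455 0.02399951] ((0.48186084628105164, -0.004839301109313965), (0.33634257316589355, 0.0929989442229271), 86.24408721923828)
slot 204 [ 0.38827289 -0.11170079  0.01521335] [ 0.38066587 -0.13682062  0.01011459] [ 0.39823974 -0.08733629  0.02105453] ((0.38920849561691284, -0.11224622279405594), (0.04931028559803963, 0.01357576809823513), 83.5928955078125)
slot 62 [ 0.40079966 -0.00985349  0.01500955] [ 0.39460474 -0.01622552  0.01015581] [ 0.41121852 -0.00374235  0.01900801] ((0.40251612663269043, -0.010480979457497597), (0.012673350982367992, 0.016166528686881065), 82.96377563476562)
```

View pics/c.png

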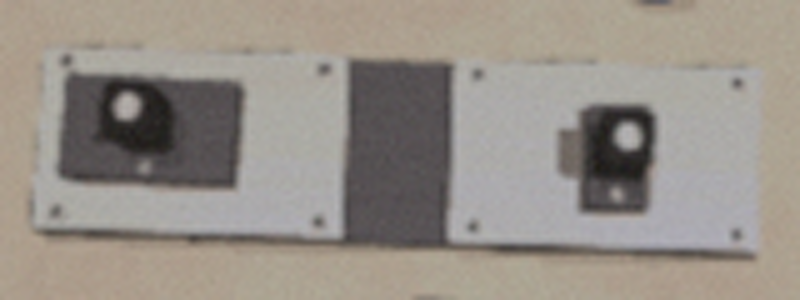

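```bash
python3 - <<'E'
from h import *
f=np.load('top.npz');im,P=f['im'],f['P']
# slot mouth edges: walk deck-level brightness along rows
pts=[];
p=camera_params('top');K=np.array([[p['fx'],0,p['cx']],[0,p['fy'],p['cy']],[0,0,1]]);rot=R.from_rotvec(p['rotation']).as_matrix()
def at(u,v,z):
    n=cv2.undistortPoints(np.array([[[u,v]]],float),K,np.array([p['k1'],0,0,0.]))[0,0]
    r=rot@np.array([n[0],-n[1],-1]); return p['position']+r*(z-p['position'][2])/r[2]
g=cv2.cvtColor(im,6).astype(float)
L=[];Rr=[]
for v in range(198,229,2):
    r=np.diff(g[v]); L.append((at(228+np.argmin(r[228:246])+.5,v,.03)));Rr.append(at(250+np.argmax(r[250:268])+.5,v,.03))
for A in(L,Rr):
    A=np.array(A);c=np.polyfit(A[:,0],A[:,1],1);print('edge y at x=.485',np.polyval(c,.485),'slope',c[0])
# grips tops by colour of black, foot centre by full outline at foot top
print('short foot px corners', [at(168+a/5,183+b/5,.046)[:2].round(4) for a,b in((582,104),(645,210),(580,212))])
s=read_state();T=R.from_rotvec(s['orientation']);print(T.as_matrix().round(3))
tg=np.array([.475,-.1005,.245+.06]); yaw=np.deg2rad(-3)
y=np.array([np.cos(yaw),np.sin(yaw),0]);z=np.array([0,0,-1.]);G=R.from_matrix(np.stack([np.cross(y,z),y,z],1))
for t in([.30,.40,.33],[.42,.1,.31],tg,):print(T.inv().apply(np.array(t)-s['tool_pos']).round(4))
print((T.inv()*G).as_rotvec())
E
```

```text
edge y at x=.485 0.027906504790547106 slope -0.05226728295296497
edge y at x=.485 -0.021220670089434505 slope -0.0371292046057764
short foot px corners [array([ 0.5005, -0.0857]), array([ 0.4494, -0.1137]), array([ 0.449 , -0.0831])]
[[-0.963  0.269 -0.001]
 [ 0.269  0.963 -0.002]
 [ 0.    -0.002 -1.   ]]
[-0.1816 -0.1338  0.074 ]
[-0.3778 -0.3905  0.0944]
[-0.4846 -0.5689  0.0997]
[-1.49497538e-03  1.01029050e-03  1.35130643e+00]
```

Emit:
{"name": "carry_out", "arguments": {
  "targets": [
    {"hand":100,"x":-0.045,"y":-0.033,"z":0.02,"az":0.15},
    {"hand":100,"x":-0.09,"y":-0.067,"z":0.04,"az":0.3},
    {"hand":100,"x":-0.135,"y":-0.1,"z":0.055,"az":0.48},
    {"hand":100,"x":-0.18,"y":-0.135,"z":0.07,"az":0.65},
    {"hand":100,"x":-0.215,"y":-0.18,"z":0.075,"az":0.8},
    {"hand":100,"x":-0.25,"y":-0.225,"z":0.08,"az":0.95},
    {"hand":100,"x":-0.285,"y":-0.27,"z":0.085,"az":1.1},
    {"hand":100,"x":-0.32,"y":-0.315,"z":0.085,"az":1.25}
  ]
}}

```text
schema error: expected keys hand, x, y, z, ax, ay, az
```

```bash
cat > go.py <<'E'
from h import *
import sys
tg=np.array(eval(sys.argv[1]));s=read_state();T=R.from_rotvec(s['orientation'])
yaw=np.deg2rad(-2.8);y=np.array([np.cos(yaw),np.sin(yaw),0]);z=np.array([0,0,-1.]);G=R.from_matrix(np.stack([np.cross(y,z),y,z],1))
print(s['t'],s['tool_pos'],s['q'].round(2),s['opening'],s['gripper_force'],s['force'].round(1))
print(T.inv().apply(tg-s['tool_pos']).round(4),(T.inv()*G).as_rotvec().round(4))
E
python3 go.py .475,-.0995,.305
```

```text
0.1 [0.16101209 0.5777835  0.40378977] [ 1.21  0.13  1.49 -0.    1.52 -0.09] 0.09304605890815563 0.0 [0.9 0.6 0.1]
[-0.4843 -0.5679  0.0997] [-1.5000e-03  1.0000e-03  1.3478e+00]
```

Emit:
{"name": "carry_out", "arguments": {
  "targets": [
    {"hand":100,"x":-0.045,"y":-0.033,"z":0.02,"ax":0,"ay":0,"az":0.15},
    {"hand":100,"x":-0.09,"y":-0.067,"z":0.04,"ax":0,"ay":0,"az":0.3},
    {"hand":100,"x":-0.135,"y":-0.1,"z":0.055,"ax":0,"ay":0,"az":0.48},
    {"hand":100,"x":-0.18,"y":-0.135,"z":0.07,"ax":0,"ay":0,"az":0.65},
    {"hand":100,"x":-0.215,"y":-0.18,"z":0.075,"ax":0,"ay":0,"az":0.8},
    {"hand":100,"x":-0.25,"y":-0.225,"z":0.08,"ax":0,"ay":0,"az":0.95},
    {"hand":100,"x":-0.285,"y":-0.27,"z":0.085,"ax":0,"ay":0,"az":1.1},
    {"hand":100,"x":-0.32,"y":-0.315,"z":0.085,"ax":0,"ay":0,"az":1.25}
  ]
}}

```text
t: 1.1
tool_pos: [0.3847, 0.1868, 0.319]
orientation: [-2.171, -2.27, 0.001]
force: [0.7, -0.2, 0.4]
opening: 0.0928
gripper_force: 0.0
```

```bash
python3 go.py .475,-.0995,.305
```

```text
1.1 [0.38473624 0.18680699 0.31903348] [ 0.33 -0.3   2.05 -0.    1.39  0.29] 0.09276528952578281 0.0 [ 0.7 -0.2  0.4]
[-0.29    0.0775  0.014 ] [-0.0008  0.0003  0.0931]
```

Emit:
{"name": "carry_out", "arguments": {
  "targets": [
    {"hand":100,"x":-0.05,"y":0.013,"z":0.0,"ax":0,"ay":0,"az":0.05},
    {"hand":100,"x":-0.1,"y":0.026,"z":0.0,"ax":0,"ay":0,"az":0.095},
    {"hand":100,"x":-0.15,"y":0.04,"z":0.005,"ax":0,"ay":0,"az":0.095},
    {"hand":100,"x":-0.2,"y":0.053,"z":0.01,"ax":0,"ay":0,"az":0.095},
    {"hand":100,"x":-0.25,"y":0.066,"z":0.014,"ax":0,"ay":0,"az":0.095},
    {"hand":100,"x":-0.29,"y":0.0775,"z":0.014,"ax":0,"ay":0,"az":0.095},
    {"hand":100,"x":-0.29,"y":0.0775,"z":0.014,"ax":0,"ay":0,"az":0.095}
  ]
}}

```text
t: 1.98
tool_pos: [0.4766, -0.0995, 0.3054]
orientation: [-2.276, -2.166, 0.001]
force: [-0.7, 0.3, -0.2]
opening: 0.0927
gripper_force: 0.0
```

```bash
python3 go.py .475,-.0995,.245; python3 - <<'E'
from h import *
im,d,P=cloud('wrist'); np.savez('w',im=im,d=d,P=P); cv2.imwrite('pics/w.png',im)
ok=d>0;z=P[...,2]
m=ok&(z>.039)&(z<.05)&(np.hypot(P[...,0]-.475,P[...,1]+.1)<.05)
k,l=cv2.connectedComponents(m.astype(np.uint8))
for i in range(1,k):
    q=P[l==i]
    if len(q)>100: print('foot',len(q),cv2.minAreaRect(q[:,:2].astype(np.float32)))
m=ok&(z>.085)&(z<.11)&(np.hypot(P[...,0]-.475,P[...,1]+.1)<.04)
q=P[m];print(len(q),q.mean(0) if len(q) else '',cv2.minAreaRect(q[:,:2].astype(np.float32)) if len(q) else '')
E
```

```text
1.975 [ 0.47657266 -0.09953163  0.30537274] [-0.31 -0.11  1.91 -0.    1.34 -0.26] 0.09267567553398881 0.0 [-0.7  0.3 -0.2]
[-0.     -0.0015  0.0604] [-0.0006  0.0003 -0.0007]
foot 1198 ((0.4758826494216919, -0.10002042353153229), (0.0296986885368824, 0.05009474977850914), 87.01628112792969)
1459 [ 0.47600739 -0.09757018  0.09988633] ((0.4759299159049988, -0.10013186931610107), (0.024094995111227036, 0.02400544472038746), 86.43568420410156)
```

View pics/w.png

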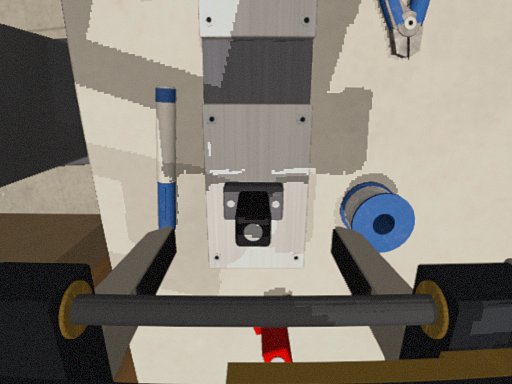

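Emit:
{"name": "carry_out", "arguments": {
  "newtons": 25,
  "targets": [
    {"hand":55,"x":0,"y":-0.001,"z":0.0,"ax":0,"ay":0,"az":0},
    {"hand":55,"x":0,"y":-0.001,"z":0.0,"ax":0,"ay":0,"az":0},
    {"hand":55,"x":0,"y":-0.001,"z":0.02,"ax":0,"ay":0,"az":0},
    {"hand":55,"x":0,"y":-0.001,"z":0.04,"ax":0,"ay":0,"az":0},
    {"hand":55,"x":0,"y":-0.001,"z":0.055,"ax":0,"ay":0,"az":0},
    {"hand":55,"x":0,"y":-0.001,"z":0.06,"ax":0,"ay":0,"az":0},
    {"hand":0,"x":0,"y":-0.001,"z":0.06,"ax":0,"ay":0,"az":0},
    {"hand":0,"x":0,"y":-0.001,"z":0.06,"ax":0,"ay":0,"az":0}
  ]
}}

```text
t: 3.02
tool_pos: [0.4757, -0.0972, 0.2466]
orientation: [2.271, 2.169, 0.001]
force: [0.2, 0.3, 0.5]
opening: 0.0358
gripper_force: 0.0
```

Emit:
{"name": "carry_out", "arguments": {
  "targets": [
    {"hand":0,"x":0,"y":0,"z":0,"ax":0,"ay":0,"az":0},
    {"hand":0,"x":0,"y":0,"z":0,"ax":0,"ay":0,"az":0},
    {"hand":0,"x":0,"y":0,"z":0,"ax":0,"ay":0,"az":0}
  ]
}}

```text
t: 3.4
tool_pos: [0.4757, -0.0973, 0.2464]
orientation: [2.271, 2.169, 0.001]
force: [-0.1, 0.0, 3.8]
opening: 0.0237
gripper_force: 25.0
```

```bash
python3 go.py .485,.0035,.245
```

```text
3.4 [ 0.47569563 -0.09728729  0.24638603] [-0.31 -0.04  1.97  0.    1.22 -0.26] 0.02373731234591502 24.969257712364197 [-0.1  0.   3.8]
[0.1011 0.0047 0.0014] [0.0012 0.0003 0.0029]
```

Emit:
{"name": "carry_out", "arguments": {
  "targets": [
    {"hand":0,"x":0.012,"y":0,"z":0,"ax":0,"ay":0,"az":0},
    {"hand":0,"x":0.027,"y":0.001,"z":0,"ax":0,"ay":0,"az":0},
    {"hand":0,"x":0.042,"y":0.002,"z":0,"ax":0,"ay":0,"az":0},
    {"hand":0,"x":0.057,"y":0.003,"z":0,"ax":0,"ay":0,"az":0},
    {"hand":0,"x":0.072,"y":0.004,"z":0,"ax":0,"ay":0,"az":0},
    {"hand":0,"x":0.087,"y":0.004,"z":0,"ax":0,"ay":0,"az":0},
    {"hand":0,"x":0.1,"y":0.004,"z":0,"ax":0,"ay":0,"az":0},
    {"hand":0,"x":0.104,"y":0.004,"z":0,"ax":0,"ay":0,"az":0}
  ]
}}

```text
t: 4.4
tool_pos: [0.4835, 0.0079, 0.2449]
orientation: [-2.269, -2.17, 0.001]
force: [-0.2, -0.1, -2.0]
opening: 0.0241
gripper_force: 25.0
```

```bash
python3 go.py .485,.0065,.235; python3 - <<'E'
from h import *
im,d,P=cloud('wrist')
a=cv2.resize(im[20:300,120:400],None,fx=2,fy=2); cv2.imwrite('pics/w2.png',a)
m=(d>0)&(P[...,2]>.036)&(P[...,2]<.055)&(np.hypot(P[...,0]-.485,P[...,1]-.003)<.05)
q=P[m];print(len(q),np.median(q[:,2]),cv2.minAreaRect(q[:,:2].astype(np.float32)))
im,d,P=cloud('scene'); cv2.imwrite('pics/s2.png',cv2.resize(im[150:290,140:360],None,fx=3,fy=3))
E
```

```text
4.4 [0.48352325 0.00789923 0.24493539] [-0.09 -0.04  1.97  0.    1.22 -0.05] 0.024110359140915874 24.967616200447083 [-0.2 -0.1 -2. ]
[-0.0013  0.0016  0.0099] [-0.0018 -0.0007  0.0041]
1291 0.04398298370498882 ((0.483363538980484, 0.01503651775419712), (0.010908951982855797, 0.04970422014594078), 87.66853332519531)
```

View pics/w2.png

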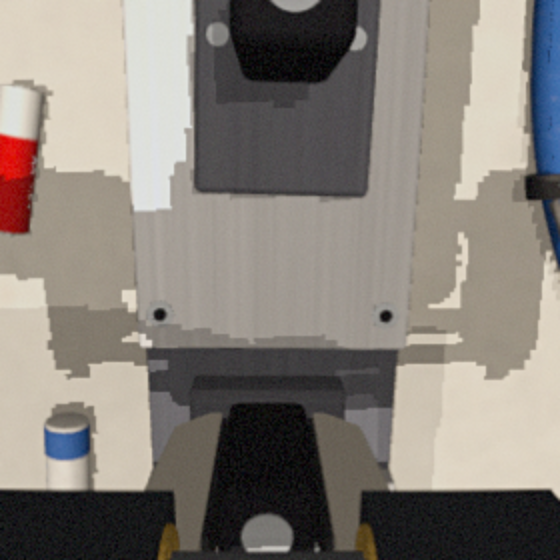

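View pics/s2.png

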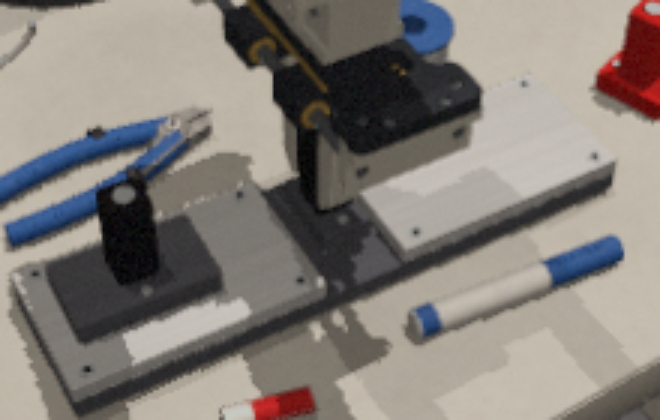

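The stop hangs square over the slot, centred to about 2 mm. The long stop is untouched.

Emit:
{"name": "carry_out", "arguments": {
  "targets": [
    {"hand":0,"x":-0.002,"y":0.001,"z":0.004,"ax":0,"ay":0,"az":0},
    {"hand":0,"x":-0.002,"y":0.001,"z":0.008,"ax":0,"ay":0,"az":0},
    {"hand":0,"x":-0.002,"y":0.001,"z":0.01,"ax":0,"ay":0,"az":0},
    {"hand":0,"x":-0.002,"y":0.001,"z":0.01,"ax":0,"ay":0,"az":0},
    {"hand":0,"x":-0.002,"y":0.001,"z":0.01,"ax":0,"ay":0,"az":0}
  ]
}}

```text
t: 5.12
tool_pos: [0.4851, 0.0044, 0.2358]
orientation: [2.272, 2.17, 0.0]
force: [0.1, 0.3, -1.8]
opening: 0.0242
gripper_force: 25.0
```

```bash
python3 go.py .485,.0065,.235; python3 - <<'E'
from h import *
im,d,P=cloud('wrist')
m=(d>0)&(P[...,2]>.026)&(P[...,2]<.046)&(np.hypot(P[...,0]-.485,P[...,1]-.003)<.03)&(P[...,1]<.024)
q=P[m];print(len(q),np.median(q[:,2]),cv2.minAreaRect(q[:,:2].astype(np.float32)))
E
```

```text
5.125 [0.48509424 0.00440434 0.23580279] [-0.1  -0.03  1.97  0.    1.2  -0.05] 0.02418575447863242 24.967602789402008 [ 0.1  0.3 -1.8]
[ 0.0021 -0.0002  0.0008] [ 0.0001 -0.      0.0027]
1327 0.0348881720282809 ((0.48522689938545227, 0.011334593407809734), (0.01109145674854517, 0.04971643164753914), 87.46306610107422)
```

Emit:
{"name": "carry_out", "arguments": {
  "targets": [
    {"hand":0,"x":0,"y":0,"z":0.001,"ax":0,"ay":0,"az":0},
    {"hand":0,"x":0,"y":0,"z":0.001,"ax":0,"ay":0,"az":0},
    {"hand":60,"x":0,"y":0,"z":0.001,"ax":0,"ay":0,"az":0},
    {"hand":60,"x":0,"y":0,"z":0.001,"ax":0,"ay":0,"az":0},
    {"hand":60,"x":0,"y":0,"z":0.001,"ax":0,"ay":0,"az":0},
    {"hand":60,"x":0,"y":0,"z":-0.03,"ax":0,"ay":0,"az":0},
    {"hand":60,"x":0,"y":0,"z":-0.07,"ax":0,"ay":0,"az":0},
    {"hand":60,"x":0,"y":0,"z":-0.11,"ax":0,"ay":0,"az":0}
  ]
}}

```text
t: 6.18
tool_pos: [0.4849, 0.0045, 0.3468]
orientation: [-2.272, -2.17, 0.0]
force: [1.0, 0.7, 0.5]
opening: 0.0557
gripper_force: 0.0
```

Emit:
{"name": "carry_out", "arguments": {
  "targets": [
    {"hand":60,"x":-0.04,"y":0,"z":0,"ax":0,"ay":0,"az":0},
    {"hand":60,"x":-0.08,"y":0,"z":0,"ax":0,"ay":0,"az":0},
    {"hand":60,"x":-0.08,"y":0,"z":0,"ax":0,"ay":0,"az":0},
    {"hand":60,"x":-0.08,"y":0,"z":0,"ax":0,"ay":0,"az":0}
  ]
}}

```text
t: 6.68
tool_pos: [0.4813, -0.0752, 0.3456]
orientation: [-2.272, -2.169, -0.0]
force: [-0.5, -0.1, -0.1]
opening: 0.0557
gripper_force: 0.0
```

```bash
python3 - <<'E'
from h import *
im,d,P=cloud('wrist'); cv2.imwrite('pics/w3.png',im)
for c,zs in(((.485,.0035),((.031,.04),(.08,.1))),((.492,.12),((.04,.05),(.09,.11)))):
  for a,b in zs:
    m=(d>0)&(P[...,2]>a)&(P[...,2]<b)&(np.hypot(P[...,0]-c[0],P[...,1]-c[1])<(.03 if c[1]<.1 else .05))
    if a==.031: m&=(im.max(-1)<110)
    q=P[m];print(len(q),np.median(q[:,2]),q.max(0)[2],cv2.minAreaRect(q[:,:2].astype(np.float32)))
s=read_state();print(s['t'],s['tool_pos'],s['gripper_force'],s['force'])
E
```

```text
728 0.03357519481260579 0.03562327762432571 ((0.48472702503204346, 0.0014428980648517609), (0.028861336410045624, 0.049711618572473526), 87.28256225585938)
1004 0.08960918281233916 0.09222499086439986 ((0.48471036553382874, 0.0011808248236775398), (0.022795449942350388, 0.0236373208463192), 87.34022521972656)
640 0.04533439138139017 0.04839922127538315 ((0.49014371633529663, 0.0822012647986412), (0.007445870898663998, 0.050480835139751434), 87.69324493408203)
  return _methods._mean(a, axis=axis, dtype=dtype,
  ret = ret.dtype.type(ret / rcount)
Traceback (most recent call last):
ValueError: zero-size array to reduction operation maximum which has no identity
```

View pics/w3.png

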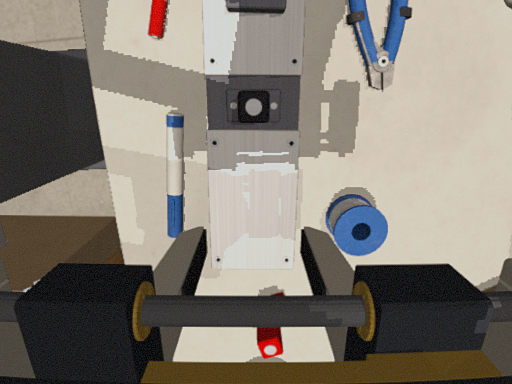

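The stop stands upright in the slot at about (253,106). It is square and within 2–3 mm of the slot's centre, with its top at z = 0.090. The gripper is clear.

```bash
python3 -c "
from plant import robot
print(robot.close_job())"
```

```text
the job is handed in; nothing more can be done
None
```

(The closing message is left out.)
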